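# Retighten the boot scraper's clamp with its ratchet lever

### The arm

A 6-joint arm with a two-finger parallel gripper is mounted at the origin on the work surface. World frame = base frame: x ahead of the robot, y to its left, z up, the work surface at z = 0. Lengths are in m, angles in rad, forces in N, time in s.
With the tool pointing down it reaches from about 0.375 to 0.9 m from the base axis. Payload 3.1 kg.
Tool frame: the origin (TCP) lies on the centre line of the jaws, within the pads' length; the fingertips stand 17 mm ahead of it and the grasp point (between the pads) lies 2 mm behind it (arm.tip_extent is the distance from the TCP to the fingertips, in m); z points along the fingers, y is the line along which they close (so a half turn about z gives the same grasp; the last joint's range is limited). The gripper opens to 87 mm and grips with 3 to 60 N. Pads are 19 mm wide; open, the fingers measure 117 mm over their backs; the gripper's body (75 mm by 190 mm) begins 51 mm behind the grasp point.
Start: joints at [-0.178, 0.527, 1.433, -0, 1.181, -0.178], TCP at [0.625, 0, 0.24] pointing down, gripper open.
Joint ranges: [-3.08, 3.08], [-0.75, 2.2], [0.22, 2.44], [-1.43, 4.57], [0, 2.65], [-2.85, 2.85]. Speed limits (rad/s): [2.79, 2.79, 3.14, 3.14, 3.14, 3.14].

### API

Orientations are given as a unit quaternion [x, y, z, w].
In Python, from cell import arm gives the robot as it stands.
- The arm moves only by the tool jog_arm, never from a script. Its argument "targets" is a list of rows, each a list of 5 numbers: the opening in per cent of the stroke, from 0 (shut) to 100 (fully open), then the shift along the world's x, y, z in units of 2 cm (1.0 is 2 cm), then the turn about the world's z in units of 0.15 rad (1.0 is 0.15 rad). In form: [[hand, dx, dy, dz, turn], ...]. A call has 1 to 8 rows; each row shifts and turns the commanded pose from where the row before left it; what a row does not reach is not made up. A row lasts 1/8 s, in which the tool goes at most 62.5 mm and 10.7 degrees, less where a joint would pass 70% of its speed; a pose out of reach is approached as far as the arm can. A call with a number of a shift or a turn outside -1 to 1 is refused whole. A call with a gripper value outside its range is refused whole. The fingers move at their own pace and stop on an object; "grip_force" is the grip in N (left out, the last holds). Time passes only in rows, so rows that do not move let the fingers close. It gives the time, the measured TCP pose, the force, the opening and the grip force at its end, in the units of the state.
- arm.observe(): the state, without advancing time (a new reading comes with each control period).
- arm.get_image(name): name is "scene" or "side" or "wrist"; returns a dict with "color" (480x640x3 uint8, red, green, blue), "z_map" (480x640 float32, m along the optical axis (not along the pixel's ray), 0 where there is no reading), "fx", "fy", "cx", "cy" (pixels), "R" (3x3) and "t" (3): a world point X has camera coordinates R X + t; the wrist camera has in their place "T_tool_cam" (4x4, takes a point from camera to tool coordinates, whose origin is the TCP and whose axes are the flange's). Camera axes: x right, y down, z forward; pixel columns grow to the right and rows downward; lengths in m; the calibration is good to about 2 mm. A picture is of the moment at which its call begins: read the wrist's pose just before it.
- arm.job_done(): hands the job in; it is judged then, once.
The state is a dict: "clock": time; "q": joint angles; "joint_vel": joint speeds; "effort": joint torques, N m; "position": TCP position; "tcp_rot": TCP orientation; "ft_force": force on the tool from outside, world axes, zero at the start; "torque": the same for the moment, N m; "grip_width": finger opening in m; "finger_force": force on a finger pad.
Only numpy, scipy, OpenCV 4.12 (cv2) and the standard library are available. Lean on these libraries where they do the work, as an engineer would, in place of code of your own. Each camera call takes 0.05 s, during which the arm holds its last target. There are 200 camera calls.

### The job

The clamp of the boot scraper is not yet tight, but its lever has almost reached the stop post on the tightening side. Lift the lever off its serrations by its knob, swing it back (anticlockwise seen from above) to the other stop post without turning the clamp, let it down into the serrations again, and turn it clockwise up to the first post, so that the clamp screw is tightened. Leave the crank as it is, and let go of the lever with it sitting down in its serrations.

Things in the scene. Friction and masses are not known exactly. Their poses are not given: they have to be found in the camera images.
- scraper: Fixed black iron boot scraper, plate 270 x 290 mm, two bristle drums along its y. Origin: plate's underside on the marble step; z up, y left, -x to the robot. Vertical clamp axis at x = -70, y = 0 mm. Two upright brass stop posts (14 mm thick, tops at z 140) 50 mm from that axis stop the lever bar 36 degrees left and right of -x.
- lever_knob (a point): Middle of the upright black knob (26 mm across, 44 high) on the end of the flat steel clamp lever, 105 mm from the clamp axis; lever down: z 129 mm in the scraper's frame. Starts near the left post. Lever slides up 16 mm at most against 5 to 7 N (spring, weight), is free of its serrations from 8 mm, springs down into the next of 18 gaps, 20 degrees apart; 5 degrees of play.
- clamp (a joint): Turn of the clamp screw (steel serrated disc, 64 mm across, under the lever's hub), rad, growing clockwise from above = tighter. Starts at 0.22 to 0.50; the lever then stands at the same angle left of the scraper's -x. Friction (2 to 3 N at the knob) holds it where left. A full lever stroke from post to post adds about 0.9 to 1.25; tight from 0.9.
- crank_handle (a point): Middle of the crank's level wooden handle (22 mm thick, 60 mm long) beside the scraper's left (+y) cheek; it turns the near drum about a level axis. Not part of the job: leave it.

How it is judged:
By the outcome, as a careful person would: the job done as asked, in the order asked, and still so for the second after the job is handed in, with the robot touching nothing.
It also fails if it takes over 38 s, if anything falls off the work surface, if the arm or the gripper's body presses on something with over 40 N, if the wrist force passes 120 N, or if a joint passes its speed limit or range.

## Working session

There is one attempt and no reset: what is moved stays moved. The work goes in short steps, Python scripts to look and compute and a tool call to move; the robot and the scene stay as the last step left them, time stands still between calls to the robot, and variables do not carry over. Pictures are saved under pics/ and viewed, at most 10 in all, crops included, and the job is handed in when it is done.

Besides the shell and the picture viewer there is one more tool, called after "Request:" as name(argument=value, ...), one argument or row to a line, values as JSON. jog_arm: Moves the arm, as the interface text tells. Shifts and turns lie within -1 to 1; 1 stands for 2 cm of shift or 0.15 rad of turn. Its arguments: {"type":"object","properties":{"targets":{"type":"array"},"grip_force":{"type":"number"}},"required":["targets"]}

```bash
mkdir -p pics; cat > h.py <<'E'
import numpy as np,cv2
from cell import arm
def pts(d):
    z=d["z_map"];v,u=np.mgrid[:480,:640]
    P=np.stack([(u-d["cx"])/d["fx"]*z,(v-d["cy"])/d["fy"]*z,z],-1)
    return (P-np.array(d["t"]))@np.array(d["R"])  # R^T(P-t)
E
python3 - <<'E'
from h import *
for n in("scene","side"):
    d=arm.get_image(n);cv2.imwrite(f"pics/{n}0.png",d["color"][...,::-1]);np.savez(f"{n}0.npz",P=pts(d),c=d["color"],z=d["z_map"])
    print(n,-np.array(d["R"]).T@d["t"],d["fx"])
s=arm.observe();print(s["clock"],s["position"],s["tcp_rot"],s["ft_force"])
E
```

```text
scene [1.09133373 0.38382924 0.5575252 ] 466.0152228611307
side [0.54246257 0.75828281 0.59444151] 465.38946644667834
0.1 [6.24373665e-01 1.37793216e-04 2.38658307e-01] [ 7.07116444e-01  7.07096425e-01 -5.61599959e-04 -8.15309327e-04] [ 0.36728177 -0.1559683   0.34288389]
```

View pics/scene0.png

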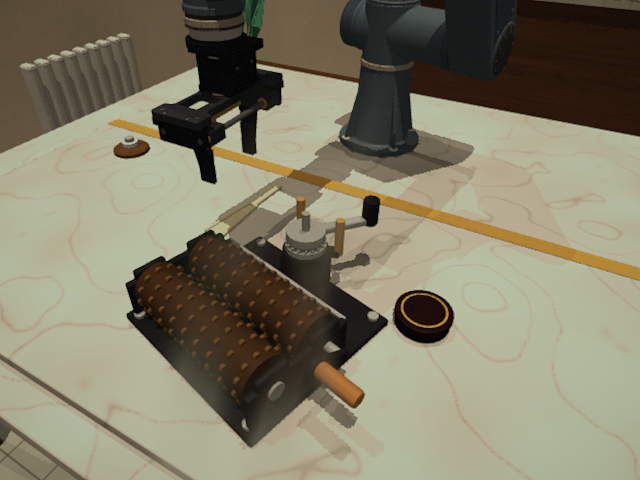

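View pics/side0.png

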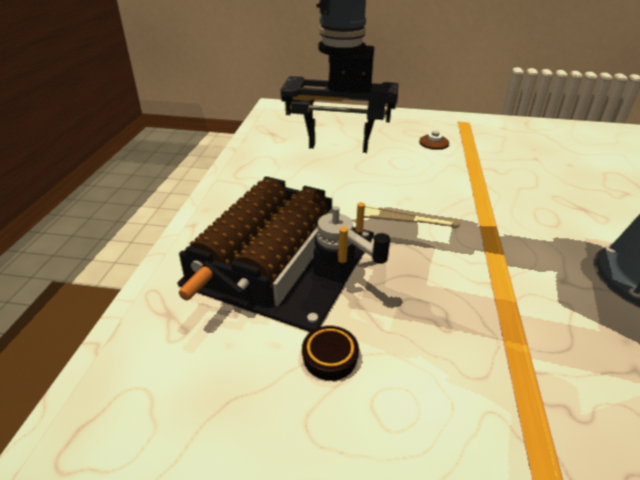

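The scene view shows the knob at (371,210), posts at (300,207) and (340,235), and the hub pin at (306,218). The side view shows the knob at (381,248), posts at (343,243) and (360,217), and the pin at (336,214). Next I measure these from depth.

```bash
python3 - <<'E'
from h import *
R={"scene":{"knob":(360,195,382,228),"postL":(335,218,346,256),"postR":(295,196,306,214),"hub":(286,210,328,250)},
"side":{"knob":(372,233,392,264),"postL":(338,227,348,263),"postR":(355,203,365,233),"hub":(316,206,355,250)}}
for n in R:
    f=np.load(n+"0.npz");P=f["P"];hsv=cv2.cvtColor(f["c"],cv2.COLOR_RGB2HSV)
    for k,(a,b,c,d) in R[n].items():
        p=P[b:d,a:c];h=hsv[b:d,a:c];z=p[...,2]
        if k=="knob":m=(h[...,2]<60)&(z>.09)
        elif "post" in k:m=(h[...,1]>120)&(h[...,2]>90)&(z>.06)
        else:m=(h[...,1]<70)&(z>.09)&(z<.17)
        q=p[m];print(n,k,len(q),"med",np.median(q,0).round(4),"min",np.percentile(q,3,0).round(4),"max",np.percentile(q,97,0).round(4))
        if len(q) and k!="hub":
            t=q[q[:,2]>np.percentile(q[:,2],97)-.004];print("   top",t.mean(0).round(4),len(t))
        if k=="hub":
            for lo in np.arange(.09,.17,.006):
                t=q[(q[:,2]>lo)&(q[:,2]<lo+.006)]
                if len(t)>5:print("   ",lo.round(3),len(t),t.mean(0).round(4),t.min(0).round(3),t.max(0).round(3))
E
```

```text
scene knob 425 med [0.5416 0.192  0.1609] min [0.5265 0.1791 0.1355] max [0.5457 0.2008 0.1736]
   top [0.5436 0.1924 0.178 ] 136
scene postL 276 med [0.598  0.168  0.1414] min [0.5908 0.1614 0.1096] max [0.6004 0.1722 0.1649]
   top [0.5948 0.1663 0.164 ] 51
scene postR 104 med [0.5766 0.0907 0.1578] min [0.5685 0.0846 0.1434] max [0.5799 0.095  0.1654]
   top [0.574  0.0895 0.1641] 42
scene hub 1226 med [0.618  0.1248 0.1418] min [0.5871 0.0957 0.1196] max [0.6402 0.1488 0.1621]
    0.108 7 [0.5948 0.1473 0.1102] [0.587 0.143 0.109] [0.604 0.15  0.112]
    0.114 40 [0.6216 0.1258 0.1188] [0.593 0.096 0.115] [0.639 0.151 0.12 ]
    0.12 75 [0.6222 0.1281 0.1228] [0.59  0.092 0.12 ] [0.643 0.151 0.126]
    0.126 81 [0.6315 0.1295 0.1298] [0.592 0.095 0.126] [0.641 0.149 0.132]
    0.132 142 [0.6299 0.1324 0.1352] [0.592 0.096 0.132] [0.642 0.149 0.138]
    0.138 758 [0.6151 0.1226 0.142 ] [0.576 0.091 0.138] [0.642 0.149 0.144]
    0.144 30 [0.6125 0.1193 0.1466] [0.57  0.094 0.144] [0.625 0.127 0.15 ]
    0.15 28 [0.6154 0.1212 0.1532] [0.611 0.115 0.15 ] [0.618 0.126 0.156]
    0.1
[... 914 characters left out ...]
643 0.152 0.12 ]
    0.12 105 [0.6228 0.1414 0.1222] [0.604 0.122 0.12 ] [0.643 0.152 0.126]
    0.126 34 [0.6205 0.1429 0.1295] [0.577 0.114 0.126] [0.639 0.157 0.132]
    0.132 73 [0.6112 0.1473 0.1352] [0.575 0.121 0.132] [0.639 0.161 0.138]
    0.138 418 [0.6104 0.1269 0.1427] [0.575 0.091 0.138] [0.641 0.162 0.144]
    0.144 130 [0.61   0.1224 0.1449] [0.579 0.094 0.144] [0.639 0.152 0.15 ]
    0.15 20 [0.6122 0.1234 0.153 ] [0.607 0.12  0.15 ] [0.617 0.127 0.156]
    0.156 22 [0.6114 0.1234 0.1592] [0.607 0.12  0.156] [0.617 0.126 0.162]
    0.162 20 [0.6115 0.1237 0.1651] [0.607 0.12  0.162] [0.617 0.126 0.168]
    0.168 6 [0.6113 0.1235 0.169 ] [0.607 0.122 0.168] [0.617 0.125 0.17 ]
```

Request:
jog_arm(
  targets=[
    [100,-0.5,1,0,0.6],
    [100,-0.5,1,0,0.6],
    [100,-0.5,1,0,0.7],
    [100,-0.5,1,0,0.7],
    [100,-0.5,1,0,0.7],
    [100,-0.5,1,0,0.7],
    [100,-0.5,1,0,0.7],
    [100,-0.5,1,0,0.7],
  ],
  grip_force=30,
)

```text
clock: 1.1
position: [0.5442, 0.1606, 0.2391]
tcp_rot: [0.37, 0.929, -0.0, -0.0]
ft_force: [-0.0, 0.2, -0.8]
grip_width: 0.087
finger_force: 0.0
```

Request:
jog_arm(
  targets=[
    [100,-0.45,0.8,0,0.15],
    [100,0,0.75,0,0],
    [100,0,0,0,0],
    [100,0,0,0,0],
  ],
)

```text
clock: 1.6
position: [0.5364, 0.1907, 0.2395]
tcp_rot: [0.361, 0.933, -0.0, 0.0]
ft_force: [-0.1, -0.2, 0.2]
grip_width: 0.0875
finger_force: 0.0
```

```bash
python3 - <<'E'
from h import *
from scipy.spatial.transform import Rotation as Ro
s=arm.observe();d=arm.get_image("wrist")
cv2.imwrite("pics/w1.png",d["color"][...,::-1])
T=np.array(d["T_tool_cam"]);W=np.eye(4);W[:3,:3]=Ro.from_quat(s["tcp_rot"]).as_matrix();W[:3,3]=s["position"]
M=np.linalg.inv(W@T);d["R"],d["t"]=M[:3,:3],M[:3,3];P=pts(d)
np.savez("w1.npz",P=P,c=d["color"],M=M)
print(s["clock"],s["position"],s["q"],s["ft_force"],W[:3,1],"cam",(W@T)[:3,3])
for n,p in dict(knobtop=(.535,.191,.1755),axis=(.612,.1215,.17),L=(.5925,.166,.1645),R=(.573,.091,.1645)).items():
    c=M[:3,:3]@p+M[:3,3];print(n,(c[0]/c[2]*d["fx"]+d["cx"]).round(),(c[1]/c[2]*d["fy"]+d["cy"]).round())
E
```

```text
1.6 [0.5364396  0.19072346 0.23949803] [ 1.45590126e-01  4.52449546e-01  1.57482551e+00 -4.59649751e-04
  1.11404685e+00 -6.86180742e-01] [-0.07266807 -0.15008355  0.20246133] [ 6.73418124e-01  7.39261813e-01 -5.19734035e-05] cam [0.48043184 0.24019873 0.38212693]
knobtop 317.0 266.0
axis 318.0 407.0
L 347.0 345.0
R 247.0 391.0
```

View pics/w1.png

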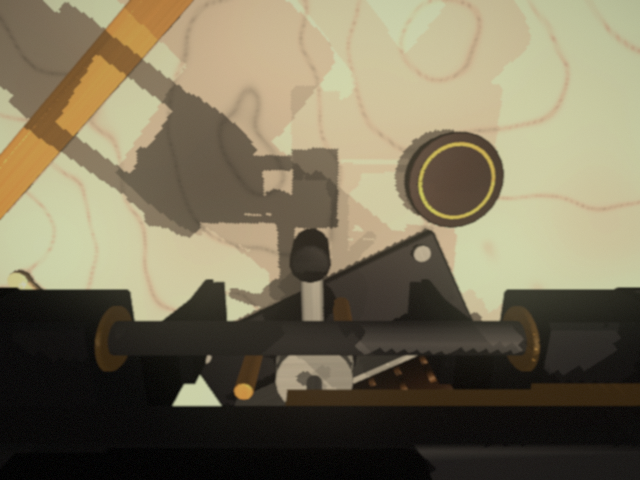

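The knob top is at about (310,264) in the wrist view, where I predicted (317,266). That puts it about 4 mm towards the right post. The right post top is at (244,391) as predicted. I'll shift by that amount, descend and grip.

Request:
jog_arm(
  targets=[
    [100,-0.19,-0.1,-0.8,0],
    [100,0,0,-0.8,0],
    [100,0,0,-0.8,0],
    [100,0,0,-0.8,0],
    [100,0,0,-0.6,0],
    [100,0,0,-0.4,0],
    [100,0,0,0,0],
    [100,0,0,0,0],
  ],
  grip_force=30,
)

```text
clock: 2.65
position: [0.5326, 0.1891, 0.1559]
tcp_rot: [0.361, 0.933, 0.0, 0.0]
ft_force: [1.0, 0.7, 0.3]
grip_width: 0.087
finger_force: 0.0
```

Request:
jog_arm(
  targets=[
    [25,0,0,0,0],
    [10,0,0,0,0],
    [10,0,0,0,0],
    [10,0,0,0,0],
    [10,0,0,0,0],
    [10,0,0,0,0],
  ],
  grip_force=30,
)

```text
clock: 3.4
position: [0.5322, 0.189, 0.1555]
tcp_rot: [0.361, 0.933, 0.0, -0.0]
ft_force: [-0.2, -0.2, 0.2]
grip_width: 0.0351
finger_force: 0.0
```

Request:
jog_arm(
  targets=[
    [10,0,0,0,0],
    [10,0,0,0,0],
    [10,0,0,0,0],
  ],
)

```text
clock: 3.78
position: [0.5322, 0.189, 0.1555]
tcp_rot: [0.361, 0.933, -0.0, -0.0]
ft_force: [0.3, 0.0, -0.8]
grip_width: 0.0254
finger_force: 30.0
```

Request:
jog_arm(
  targets=[
    [10,0,0,0.2,0],
    [10,0,0,0.2,0],
    [10,0,0,0.2,0],
    [10,0,0,0,0],
    [10,0,0,0,0],
  ],
)

```text
clock: 4.4
position: [0.5323, 0.1889, 0.1675]
tcp_rot: [0.361, 0.933, -0.0, 0.0]
ft_force: [2.3, -2.5, -6.8]
grip_width: 0.0254
finger_force: 30.0
```

Request:
jog_arm(
  targets=[
    [10,-0.331,-0.436,0,0.698],
    [10,-0.283,-0.468,0,0.698],
    [10,-0.233,-0.495,0,0.698],
    [10,-0.18,-0.517,0,0.698],
    [10,-0.125,-0.533,0,0.698],
    [10,0,0,0,0],
    [10,0,0,0,0],
  ],
)

```text
clock: 5.28
position: [0.5083, 0.1404, 0.1673]
tcp_rot: [0.108, 0.994, -0.0, -0.001]
ft_force: [-0.4, -1.0, -6.1]
grip_width: 0.0253
finger_force: 30.0
```

Request:
jog_arm(
  targets=[
    [10,-0.069,-0.543,0,0.698],
    [10,-0.011,-0.547,0,0.698],
    [10,0.046,-0.545,0,0.698],
    [10,0.103,-0.537,0,0.698],
    [10,0,0,0,0],
    [10,0,0,0,0],
  ],
)

```text
clock: 6.02
position: [0.5087, 0.0969, 0.167]
tcp_rot: [-0.101, 0.995, 0.0, -0.002]
ft_force: [-4.1, -2.7, -7.1]
grip_width: 0.0251
finger_force: 30.0
```

Request:
jog_arm(
  targets=[
    [10,0.047,-0.176,0,0.233],
    [10,0.05,-0.175,0,0.233],
    [10,0,0,0,0],
    [10,0,0,0,0],
  ],
)

```text
clock: 6.52
position: [0.5105, 0.0898, 0.1671]
tcp_rot: [-0.136, 0.991, -0.0, -0.002]
ft_force: [-3.6, -3.4, -5.5]
grip_width: 0.0252
finger_force: 30.0
```

Request:
jog_arm(
  targets=[
    [10,0.057,-0.173,0,0.233],
    [10,0.06,-0.172,0,0.233],
    [10,0,0,0,0],
    [10,0,0,0,0],
  ],
)

```text
clock: 7.02
position: [0.5128, 0.0827, 0.167]
tcp_rot: [-0.171, 0.985, -0.0, -0.002]
ft_force: [-4.0, -4.2, -5.2]
grip_width: 0.0252
finger_force: 30.0
```

```bash
python3 - <<'E'
from h import *
d=arm.get_image("scene");cv2.imwrite("pics/s2.png",cv2.resize(d["color"][120:320,200:440,::-1],None,fx=3,fy=3,interpolation=3));s=arm.observe();print(s["position"],s["ft_force"],s["torque"])
E
```

```text
[0.51283467 0.08276521 0.16702795] [-4.04199202 -3.3372609  -5.86452724] [-0.60337922  0.78478477 -0.17723378]
```

View pics/s2.png

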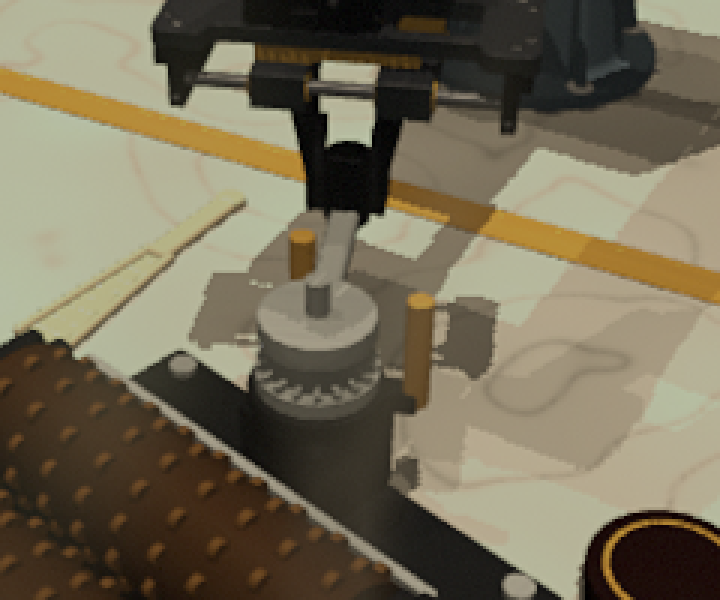

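The crop shows the hub raised clear of the disc teeth, with the lever bar close beside the right post at (302,255). I'll step on until it touches.

Request:
jog_arm(
  targets=[
    [10,0.034,-0.085,0,0.116],
    [10,0.034,-0.085,0,0.116],
    [10,0,0,0,0],
    [10,0,0,0,0],
  ],
)

```text
clock: 7.58
position: [0.5135, 0.0807, 0.1669]
tcp_rot: [-0.187, 0.982, 0.001, -0.003]
ft_force: [-5.1, 0.7, -5.4]
grip_width: 0.0251
finger_force: 30.0
```

Request:
jog_arm(
  targets=[
    [10,0,0,-0.2,0],
    [10,0,0,-0.2,0],
    [10,0,0,0,0],
  ],
)

```text
clock: 7.95
position: [0.5135, 0.0809, 0.1591]
tcp_rot: [-0.187, 0.982, 0.001, -0.003]
ft_force: [-5.5, 1.6, -4.3]
grip_width: 0.0253
finger_force: 30.0
```

Request:
jog_arm(
  targets=[
    [10,0,0,-0.1,0],
    [10,0,0,-0.08,0],
    [10,0,0,0,0],
    [10,0,0,0,0],
  ],
)

```text
clock: 8.45
position: [0.5133, 0.0809, 0.1559]
tcp_rot: [-0.187, 0.982, 0.001, -0.003]
ft_force: [-7.0, 0.6, -1.3]
grip_width: 0.0247
finger_force: 30.0
```

Request:
jog_arm(
  targets=[
    [10,-0.177,0.521,-0.03,-0.698],
    [10,-0.122,0.537,0,-0.698],
    [10,-0.065,0.547,0,-0.698],
    [10,-0.008,0.551,0,-0.698],
    [10,0,0,0,0],
    [10,0,0,0,0],
  ],
)

```text
clock: 9.2
position: [0.5062, 0.1234, 0.1557]
tcp_rot: [0.02, 1.0, 0.0, -0.002]
ft_force: [-7.1, -2.1, 0.4]
grip_width: 0.0251
finger_force: 30.0
```

Request:
jog_arm(
  targets=[
    [10,0.04,0.548,0,-0.698],
    [10,0.1,0.54,0,-0.698],
    [10,0.163,0.526,0,-0.698],
    [10,0.217,0.506,0,-0.698],
    [10,0,0,0,0],
    [10,0,0,0,0],
  ],
)

```text
clock: 9.95
position: [0.5172, 0.1662, 0.1557]
tcp_rot: [0.228, 0.974, 0.0, -0.002]
ft_force: [-5.0, -0.2, 0.8]
grip_width: 0.0251
finger_force: 30.0
```

Request:
jog_arm(
  targets=[
    [10,0.269,0.481,0,-0.698],
    [10,0.317,0.45,0,-0.698],
    [10,0.363,0.414,0,-0.698],
    [10,0,0,0,0],
    [10,0,0,0,0],
  ],
)

```text
clock: 10.58
position: [0.5366, 0.1933, 0.1557]
tcp_rot: [0.377, 0.926, 0.0, -0.002]
ft_force: [-5.9, 1.4, 0.8]
grip_width: 0.0255
finger_force: 30.0
```

Request:
jog_arm(
  targets=[
    [10,0.132,0.128,0,-0.233],
    [10,0.136,0.123,0,-0.233],
    [10,0,0,0,0],
    [10,0,0,0,0],
  ],
)

```text
clock: 11.08
position: [0.5417, 0.1982, 0.1558]
tcp_rot: [0.409, 0.912, 0.0, -0.002]
ft_force: [-4.9, 1.0, 0.1]
grip_width: 0.0254
finger_force: 30.0
```

Request:
jog_arm(
  targets=[
    [10,0.14,0.119,0,-0.233],
    [10,0,0,0,0],
    [10,0,0,0,0],
  ],
)

```text
clock: 11.45
position: [0.5445, 0.2006, 0.1557]
tcp_rot: [0.425, 0.905, 0.0, -0.002]
ft_force: [-5.1, 1.0, -0.2]
grip_width: 0.0254
finger_force: 30.0
```

Request:
jog_arm(
  targets=[
    [10,0.142,0.116,0,-0.233],
    [10,0,0,0,0],
    [10,0,0,0,0],
  ],
)

```text
clock: 11.82
position: [0.5459, 0.2018, 0.1556]
tcp_rot: [0.44, 0.898, -0.002, -0.003]
ft_force: [-8.2, -2.3, 2.0]
grip_width: 0.025
finger_force: 30.0
```

Request:
jog_arm(
  targets=[
    [10,0.071,0.056,0,-0.116],
    [10,0,0,0,0],
    [10,0,0,0,0],
  ],
)

```text
clock: 12.2
position: [0.5462, 0.202, 0.1555]
tcp_rot: [0.447, 0.894, -0.003, -0.003]
ft_force: [-9.0, -4.6, 2.4]
grip_width: 0.0251
finger_force: 30.1
```

Contact with the left post: motion has stopped and the force is up. I'll ease the load, open and rise.

Request:
jog_arm(
  targets=[
    [10,-0.06,-0.045,0,0.116],
    [10,0,0,0,0],
    [100,0,0,0,0],
    [100,0,0,0,0],
    [100,0,0,0,0],
    [100,0,0,0,0],
    [100,0,0,0,0],
    [100,0,0,0,0],
  ],
)

```text
clock: 13.2
position: [0.5495, 0.2017, 0.1554]
tcp_rot: [0.441, 0.898, 0.0, 0.0]
ft_force: [-0.4, -0.3, -1.2]
grip_width: 0.0771
finger_force: 0.0
```

Request:
jog_arm(
  targets=[
    [100,0,0,0.3,0],
    [100,0,0,0.8,0],
    [100,0,0,1,0],
    [100,0,0,1,0],
    [100,-0.5,0,1,0],
    [100,-1,0,1,0],
    [100,-1,0,0,0],
    [100,0,0,0,0],
  ],
)

```text
clock: 14.2
position: [0.4975, 0.2018, 0.2585]
tcp_rot: [0.44, 0.898, -0.0, -0.0]
ft_force: [0.4, -1.2, -0.3]
grip_width: 0.0868
finger_force: 0.0
```

```bash
python3 - <<'E'
from h import *
d=arm.get_image("scene");cv2.imwrite("pics/s3.png",cv2.resize(d["color"][120:320,200:440,::-1],None,fx=3,fy=3,interpolation=3));s=arm.observe();print(s["clock"],s["position"],s["ft_force"])
P=pts(d);h=cv2.cvtColor(d["color"],cv2.COLOR_RGB2HSV)
f=np.load("scene0.npz")
m=np.zeros((480,640),bool);m[185:235,355:400]=1
for p,c in((f["P"],f["c"]),(P,d["color"])):
    k=m&(c.max(2)<60)&(p[...,2]>.12)&(p[...,2]<.19);print(k.sum(),np.median(p[k],0).round(4),np.percentile(p[k],97,0).round(4))
E
```

```text
14.25 [0.49885821 0.20174035 0.25824845] [ 0.29297026 -1.21893359  0.48293321]
423 [0.5415 0.1919 0.1607] [0.5456 0.2007 0.1735]
477 [0.5544 0.2039 0.1596] [0.5583 0.2131 0.1737]
```

View pics/s3.png

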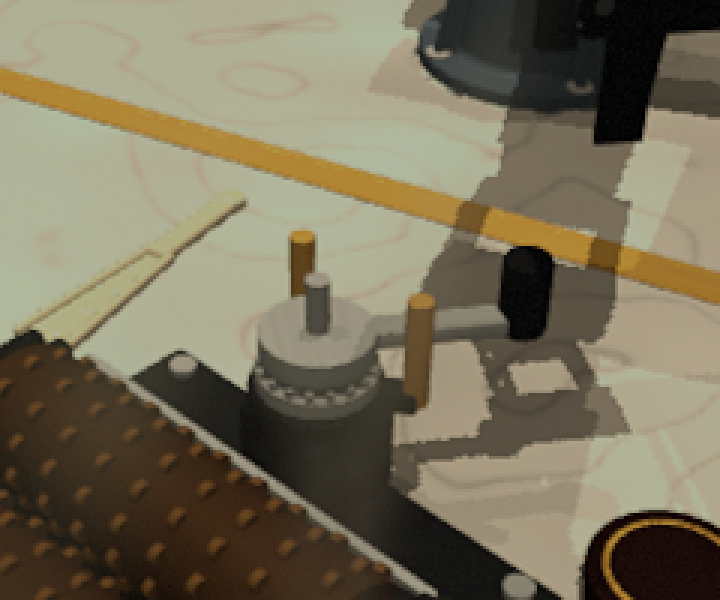

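The bar lies against the left post at (420,330), and the hub is down on the disc with the knob at its original height. The gripper is clear of everything.

```bash
python3 -c "
from cell import arm
print(arm.job_done())"
```

```text
the job is handed in; nothing more can be done
None
```

I lifted the lever, swung it back to the right post, let it down into its serrations and turned it clockwise to the left post. I then released it, seated, and handed the job in at about 14 s. By my estimate the clamp is past 0.9, but I had no direct reading of its angle, and the crank was not touched.

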